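Part the nested brass lamp cups and sort them

ROBOT

A 6-joint arm with a two-finger parallel gripper is mounted at the origin on the work surface. World frame = base frame: x ahead of the robot, y to its left, z up, the work surface at z = 0. Lengths are in m, angles in rad, forces in N, time in s.
With the tool pointing down it reaches from about 0.275 to 1 m from the base axis. Payload 8.4 kg.
Tool frame: the origin (TCP) lies at the very end of the fingers, on their centre line; the grasp point (between the pads) lies 19 mm behind it; x points along the fingers, y is the direction in which the jaws open and shut, and the axes are right-handed (so a half turn about x gives the same grasp; the last joint's range is limited). The gripper opens to 85 mm and grips with 20 to 120 N. Pads are 22 mm wide; open, the fingers measure 114 mm over their backs; the gripper's body (76 mm by 85 mm) begins 54 mm behind the grasp point. The pads swing forward as they close: fully open they stand 13 mm farther back than shut.
Start: joints at [1.321, 0.353, 1.633, -0, 1.155, -0.002], TCP at [0.153, 0.606, 0.231] pointing down, gripper open.
Joint ranges: [-2.63, 2.63], [-0.92, 2.1], [0.06, 2.66], [-1.3, 4.44], [0, 2.69], [-3.02, 3.02]. Speed limits (rad/s): [2.22, 2.22, 2.79, 3.14, 3.14, 3.14].

INTERFACE

Orientations are given as a rotation vector (axis times angle).
In Python, from plant import manip, hand, planner, vision gives the robot as it stands. Calls block until the motion is done:
- manip.move_ptp(position, orientation): joint-space move of the TCP to a pose.
- manip.line_to(position, max_speed=0.15, ori=None, force_limit=None): straight line of the TCP; ori=None keeps the orientation; max_speed is the mean speed in m/s. With force_limit (N) it stops when the force on the tool has changed by that much, and returns True; else False.
- manip.move_j(angles): joint-space move.
- hand.grip(opening): opening from 0.0 (shut) to 1.0 (fully open); the grip force is fixed at half the most; returns when the fingers have stopped.
- manip.dwell(seconds).
- planner.inverse_kinematics(position, orientation): joint angles nearest the present ones, or None.
- manip.get_obs(): the state.
- vision.grab_frame(name): name is "scene" or "top" or "wrist"; returns the picture (420x560x3 uint8, red, green, blue); there is no depth.
- vision.calibration(name): a dict with "fx", "fy", "cx", "cy" (pixels), "cam_to_world" (4x4, takes a point from camera to world coordinates); the wrist camera has in their place "T_tool_cam" (4x4, takes a point from camera to tool coordinates, whose origin is the TCP and whose axes are the tool frame's). Camera axes: x right, y up, looking along -z (the intrinsics and any distortion apply to the point x, -y, -z); pixel columns grow to the right and rows downward; lengths in m; the calibration is good to about 2 mm. A picture is of the moment at which its call begins: read the wrist's pose just before it. calibration takes no time and is no camera call.
A pose or a line that the arm cannot do raises manip.MotionError and nothing moves.
- manip.job_done(): hands the job in, once; it reports no verdict.
The state is a dict: "time": time; "q": joint angles; "qd": joint speeds; "joint_torque": joint torques, N m; "tool_pos": TCP position; "orientation": TCP orientation; "wrist_force": force on the tool from outside, world axes, zero at the start; "moment": the same for the moment, N m; "gripper_width": opening from 0.0 (shut) to 1.0 (fully open).
Only numpy, scipy, OpenCV 4.12 (cv2) and the standard library are available. Lean on these libraries where they do the work, as an engineer would, in place of code of your own. Each camera call takes 0.05 s, during which the arm holds its last target. There are 200 camera calls.

TASK

The small brass lamp cup is stuck inside the large brass one. Pull them apart and sort them by size: the small cup standing upright in the small blue tray, the large cup standing upright in the large yellow tray, each set down gently, not dropped. (The black pair is another order.)

Things in the scene. Friction and masses are not known exactly. Their poses are not given: they have to be found in the camera images.
- small_cup: Narrow brass cup, mouth up, 100 mm tall: 48 mm across from 35 mm up to the rim, 40 mm at the foot; wall 3 mm, 0.15 kg. Origin: centre of its underside, z up its axis. At first it stands in the large cup on its 5 mm floor, top 40 mm sticking out, gripped by three sprung studs: a slow straight pull of 2 to 4 N above its weight frees it; the large cup stays down by its weight. Clear once risen 65 mm.
- large_cup: Wide brass cup, mouth up, 65 mm tall: 64 mm across from 30 mm up to the rim, 52 mm at the foot; wall 3.5 mm, 0.6 kg. Origin: centre of its underside, z up its axis. Loose on the bench; grip it across the outside once the small cup is out. A like pair in black stands 110 mm or more nearer to or farther from the robot along x; both sides along y are free.
- small_tray: Blue square open tray, 125 by 125 mm outside, for small cups. x and y along its sides, z up. Fixed to the bench, flat floor 4 mm thick, walls 4 mm thick and 25 mm high over the bench; origin at the centre of its underside. It may lie to the left or the right and be turned a little.
- large_tray: Yellow square open tray, 150 by 150 mm outside, for large cups. x and y along its sides, z up. Fixed to the bench, flat floor 4 mm thick, walls 4 mm thick and 25 mm high over the bench; origin at the centre of its underside. It may lie to the left or the right and be turned a little.

How it is judged:
By the outcome, as a careful person would: the job done as asked, in the order asked, and still so for the second after the job is handed in, with the robot touching nothing.
It also fails if it takes over 64 s, if anything falls off the work surface, if the arm or the gripper's body presses on something with over 40 N, if the wrist force passes 120 N, or if a joint passes its speed limit or range.

## Working session

There is one attempt and no reset: what is moved stays moved. The work goes in short steps, each a Python script; the robot and the scene stay as the last script left them, time stands still between calls to the robot, and variables do not carry over. Pictures are saved under pics/ and viewed, about 8 in all and at most 12, crops included, and the job is handed in when it is done.

```bash
mkdir -p pics; cat > h.py <<'E'
import numpy as np, cv2
from plant import manip, hand, planner, vision
def save(im,n): cv2.imwrite('pics/'+n+'.png',cv2.cvtColor(im,cv2.COLOR_RGB2BGR))
E
python3 - <<'E'
from h import *
for n in('top','scene'):
    c=vision.calibration(n); print(n,c)
    im=vision.grab_frame(n); save(im,n+'0'); np.save('pics/%s0.npy'%n,im)
print(vision.calibration('wrist')); print(manip.get_obs())
E
```

```text
top {'fx': 452.1584433942645, 'fy': 452.1584433942645, 'cx': 283.77113539205385, 'cy': 211.16823191701363, 'cam_to_world': array([[ 0.00160399,  0.98972512, -0.1429742 ,  0.41404073],
       [-0.99945331,  0.00630807,  0.03245441,  0.02694592],
       [ 0.03302284,  0.14284398,  0.98919416,  0.95472116],
       [ 0.        ,  0.        ,  0.        ,  1.        ]])}
scene {'fx': 414.3830082992501, 'fy': 414.3830082992501, 'cx': 275.67302867270456, 'cy': 198.77905414337602, 'cam_to_world': array([[ 0.75775026, -0.38635204,  0.52587703,  0.97108546],
       [ 0.65232175,  0.46955097, -0.5949775 , -0.44623409],
       [-0.0170553 ,  0.79388538,  0.6078282 ,  0.51887176],
       [ 0.        ,  0.        ,  0.        ,  1.        ]])}
{'fx': 368.86659269037045, 'fy': 368.86659269037045, 'cx': 278.61764735198267, 'cy': 216.5460540722384, 'T_tool_cam': array([[-5.00791232e-04,  2.61532025e-01, -9.65194669e-01,
        -1.44166777e-01],
       [ 9.99999843e-01, -1.11622645e-04, -5.49095500e-04,
        -4.24704291e-04],
       [-2.51343640e-04, -9.65194793e-01, -2.61531928e-01,
        -6.51202191e-02],
       [ 0.00000000e+00,  0.00000000e+00,  0.00000000e+00,
         1.00000000e+00]])}
{'time': 0.1, 'q': array([ 1.32058757e+00,  3.53572836e-01,  1.63406799e+00,  2.66479735e-05,
        1.15517577e+00, -2.43063591e-03]), 'qd': array([ 0.00081281, -0.00166113, -0.00047239,  0.00156031,  0.00185724,
       -0.00026813]), 'joint_torque': array([-4.74552908e-04, -6.06362987e+01, -3.42821395e+01,  1.05803869e-05,
        3.93629933e-03,  6.74140074e-05]), 'tool_pos': array([0.15318715, 0.60549923, 0.230637  ]), 'orientation': array([ 0.19357453,  1.56220732, -0.19548099]), 'wrist_force': array([ 0.40424711, -0.81911659, -1.27667806]), 'moment': array([ 0.02595478,  0.03077022, -0.03048048]), 'gripper_width': 1.0009024619365916}
```

View pics/top0.png

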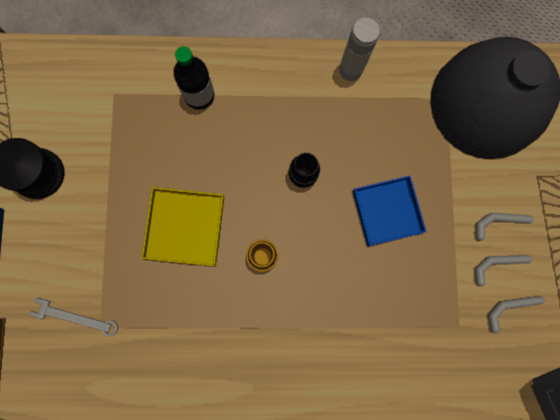

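View pics/scene0.png

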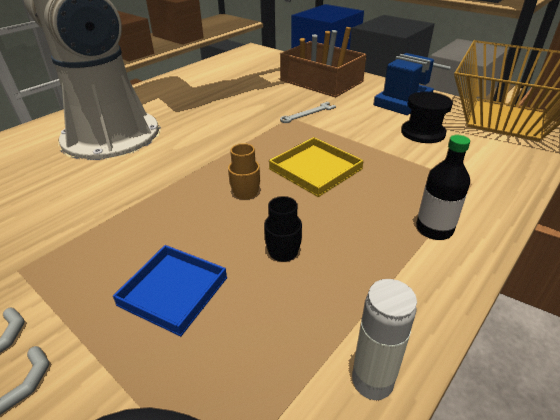

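The top view shows the brass pair at about (262,256), the black pair at (305,170), the yellow tray at (185,228) and the blue tray at (390,211). The scene view shows the small cup's top sticking out of the large brass cup at (244,170). Next I compute rough positions and look at the pair from above with the wrist camera.

```bash
cat >> h.py <<'E'
from scipy.spatial.transform import Rotation as Ro
DOWN=np.array([0,np.pi/2,0])
def T_of(name,obs=None):
    c=vision.calibration(name)
    if name!='wrist': return c,c['cam_to_world']
    T=np.eye(4);T[:3,:3]=Ro.from_rotvec(obs['orientation']).as_matrix();T[:3,3]=obs['tool_pos']
    return c,T@c['T_tool_cam']
def cast(name,px,z,obs=None):
    c,T=T_of(name,obs); px=np.atleast_2d(np.asarray(px,float))
    d=np.c_[(px[:,0]-c['cx'])/c['fx'],-(px[:,1]-c['cy'])/c['fy'],-np.ones(len(px))]@T[:3,:3].T
    return T[:3,3]+d*((z-T[2,3])/d[:,2])[:,None]
def blob(im,lo,hi,near=None):
    m=cv2.inRange(cv2.cvtColor(im,cv2.COLOR_RGB2HSV),lo,hi)
    cs=cv2.findContours(m,cv2.RETR_EXTERNAL,cv2.CHAIN_APPROX_NONE)[0]
    if near is not None: cs=[c for c in cs if cv2.contourArea(c)>100 and abs(cv2.pointPolygonTest(c,near,True))<40]
    return max(cs,key=cv2.contourArea)
E
python3 - <<'E'
from h import *
im=np.load('pics/top0.npy'); hsv=cv2.cvtColor(im,cv2.COLOR_RGB2HSV)
for n,p in(('y',(185,228)),('b',(390,211)),('brass',(250,256)),('brass2',(262,268)),('mat',(262,300))): print(n,hsv[p[1],p[0]])
P={}
for n,lo,hi in(('yellow',(25,200,60),(35,255,255)),('blue',(100,150,50),(130,255,255))):
    c=blob(im,lo,hi); b=cv2.boxPoints(cv2.minAreaRect(c)); w=cast('top',b,.015)
    P[n]=w.mean(0); print(n,P[n],np.linalg.norm(np.diff(w,axis=0),axis=1),np.degrees(np.arctan2(*(w[1]-w[0])[[1,0]])))
cup=cast('top',(262,256),.085)[0]; print(cup)
np.savez('est.npz',cup=cup,**P)
manip.move_ptp([cup[0],cup[1],.21],DOWN)
o=manip.get_obs(); im=vision.grab_frame('wrist'); save(im,'w1'); np.save('pics/w1.npy',im); print(o)
import pickle; pickle.dump(o,open('o1.pkl','wb'))
E
```

```text
y [ 27 255 154]
b [108 214 136]
brass [ 20 210 126]
brass2 [ 17 190  51]
mat [ 16 115 142]
yellow [0.51784498 0.20635505 0.015     ] [0.15132554 0.15574419 0.15164118] -3.6826617569955595
blue [ 0.55400919 -0.22768337  0.015     ] [0.1297601  0.12519789 0.12749853] -75.4423340301969
[0.45278227 0.03996487 0.085     ]
{'time': 2.3833, 'q': array([ 8.57822992e-02,  1.09511396e-01,  2.00546161e+00,  1.69843369e-04,
        1.02641613e+00, -1.48571250e+00]), 'qd': array([2.96288350e-03, 1.37466432e-03, 4.84911801e-05, 1.77902735e-03,
       1.52300889e-03, 1.42165038e-04]), 'joint_torque': array([-3.57255461e-01, -3.97715414e+01, -3.12986755e+01, -1.78219902e-02,
        6.89177978e-03, -6.71274756e-03]), 'tool_pos': array([0.45296788, 0.04050773, 0.21004101]), 'orientation': array([-3.52155384e-04,  1.57060590e+00,  6.06832982e-04]), 'wrist_force': array([ 0.32627554, -0.26155119,  0.59284619]), 'moment': array([-0.00444667,  0.00228757,  0.05148615]), 'gripper_width': 0.9996730741820894}
```

View pics/w1.png

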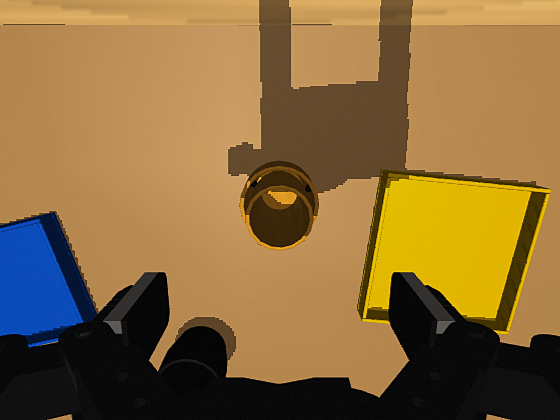

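The wrist view shows the small cup's rim as an ellipse centred near (279,216), spanning about 245–313 across and 183–250 down. The large cup's rim shows behind it, up to row 160. I fit the front arc of the rim in the plane z=0.105, grip, and pull slowly.

```bash
cat >> h.py <<'E'
from scipy.optimize import least_squares
def circ(p):
    r=least_squares(lambda v:np.hypot(p[:,0]-v[0],p[:,1]-v[1])-v[2],[*p[:,:2].mean(0),.03],loss='soft_l1',f_scale=.001); return r.x
E
python3 - <<'E'
from h import *
import pickle
o=pickle.load(open('o1.pkl','rb')); im=np.load('pics/w1.npy')
c=blob(im,(10,185,20),(30,255,255),(279.,216.)).reshape(-1,2)
print('bbox',c.min(0),c.max(0))
f=circ(cast('wrist',c[c[:,1]>222],.105,o)); e=cast('wrist',(279,216),.105,o)[0]; print('fit',f,'eye',e)
cup=np.load('est.npz')['cup'][:2]
if abs(f[2]-.024)<.0025 and np.hypot(*(f[:2]-e[:2]))<.005: xy=f[:2]
else: raise SystemExit('fit bad')
np.save('pair.npy',xy)
manip.line_to([*xy,.13],.15,ori=DOWN)
print(manip.line_to([*xy,.070],.06,force_limit=8), manip.get_obs()['tool_pos'])
hand.grip(0.0); o=manip.get_obs(); print(o['gripper_width'],o['wrist_force'],o['tool_pos'],o['time'])
save(vision.grab_frame('scene'),'s_grip')
E
```

```text
bbox [240 161] [318 250]
fit [0.45640109 0.0402404  0.02335666] eye [0.45489744 0.04028501 0.105     ]
False [0.45666085 0.04026424 0.07027074]
0.536736383419518 [-1.17147288  1.25200203  6.6762508 ] [0.4567932  0.04038677 0.07055746] 4.7167
```

```bash
python3 - <<'E'
from h import *
p=manip.get_obs()['tool_pos']
for dz in(.02,.05,.09):
    manip.line_to([p[0],p[1],p[2]+dz],.03); o=manip.get_obs(); print(o['gripper_width'],o['wrist_force'],o['tool_pos'],o['time'])
save(vision.grab_frame('scene'),'s_lift')
a=cv2.imread('pics/s_grip.png')[60:300,130:410];b=cv2.imread('pics/s_lift.png')[60:300,130:410]
cv2.imwrite('pics/cmp1.png',np.hstack([a,b]))
E
```

```text
0.5407029698796267 [-0.43267209  0.13766971  1.73736574] [0.45718364 0.04041084 0.09088486] 5.6
0.5391298486562152 [ 0.71548937  0.44929415 -0.90431852] [0.45662665 0.04037243 0.12038372] 6.75
0.5424528249890413 [ 1.14182747 -0.01840872 -2.91668721] [0.4566597  0.04037271 0.1603661 ] 8.2333
```

View pics/cmp1.png

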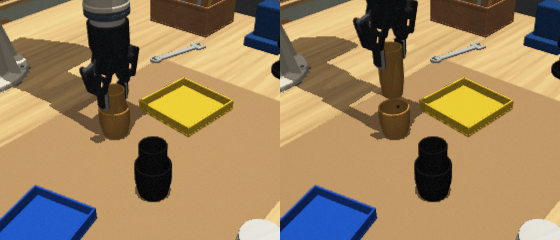

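The right half of the comparison shows the small cup fully clear of the large one, which stayed on the bench. Now I carry it to the blue tray at a safe height.

```bash
python3 - <<'E'
from h import *
b=np.load('est.npz')['blue'][:2]; p=manip.get_obs()['tool_pos']
manip.line_to([p[0],p[1],.26],.2)
manip.move_ptp([*b,.26],DOWN)
manip.line_to([*b,.095],.12); manip.dwell(.3)
o=manip.get_obs(); print(o['wrist_force'],o['tool_pos'])
print(manip.line_to([*b,.064],.02,force_limit=4))
o=manip.get_obs(); print(o['wrist_force'],o['tool_pos'],o['gripper_width'],o['time'])
save(vision.grab_frame('scene')[180:400,60:340],'s_place1')
E
```

```text
[-0.70748215  0.11433222 -1.78693076] [ 0.55415756 -0.22776812  0.09532555]
True
[-0.51070893  0.53675754  6.29189777] [ 0.55398707 -0.2276696   0.06960906] 0.539157519373977 13.0167
```

View pics/s_place1.png

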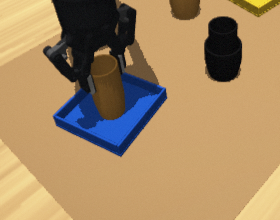

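Contact came at TCP z 0.0696, against 0.0695 predicted, and the cup stands upright in the tray. I release it and measure the large cup.

```bash
python3 - <<'E'
from h import *
import pickle
hand.grip(0.8); manip.dwell(.2)
p=manip.get_obs()['tool_pos']; manip.line_to([p[0],p[1],.20],.08)
hand.grip(1.0)
xy=np.load('pair.npy'); manip.move_ptp([*xy,.20],DOWN); manip.dwell(.2)
o=manip.get_obs(); im=vision.grab_frame('wrist'); np.save('pics/w2.npy',im); pickle.dump(o,open('o2.pkl','wb'))
c=blob(im,(10,185,20),(30,255,255),(279.,210.)).reshape(-1,2)
print('bbox',c.min(0),c.max(0))
for cut in(-1,0): 
    m=c[:,1]>c[:,1].mean()+cut*1e-9
    print(circ(cast('wrist',c[m],.065,o)),circ(cast('wrist',c,.065,o)))
v=im.copy(); cv2.drawContours(v,[c.reshape(-1,1,2)],-1,(255,0,0),1)
t=vision.grab_frame('top')
save(np.hstack([v[120:320,150:430],t[120:320,140:460]]),'w2'); print(o['time'])
E
```

```text
bbox [240 157] [321 241]
[0.45640519 0.04017942 0.03129858] [0.45513081 0.04014068 0.03201689]
[0.45640519 0.04017942 0.03129858] [0.45513081 0.04014068 0.03201689]
17.025
```

View pics/w2.png

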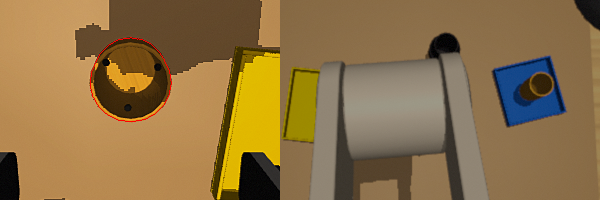

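In the left half the contour hugs the large cup's rim (radius 32 mm, centre about (0.456, 0.040)). In the right half the small cup stands upright in the blue tray. Next is the large cup.

```bash
python3 - <<'E'
from h import *
xy=np.array([.4558,.0402])
manip.line_to([*xy,.10],.15,ori=DOWN)
print(manip.line_to([*xy,.023],.05,force_limit=8))
hand.grip(0.0); o=manip.get_obs(); print(o['gripper_width'],o['wrist_force'],o['tool_pos'])
g=o['tool_pos']
manip.line_to([g[0],g[1],.06],.04); manip.dwell(.2); o=manip.get_obs(); print(o['gripper_width'],o['wrist_force'],o['tool_pos'],o['time'])
np.save('g.npy',g)
save(vision.grab_frame('scene')[60:300,130:410],'s_lift2')
E
```

```text
False
0.7241086297956967 [-1.98973066  2.50937337  6.203831  ] [0.4559562  0.04033224 0.02343704]
0.7229404194111657 [-0.17567879 -0.2168809  -8.00075592] [0.4557709  0.04033454 0.05976648] 21.25
```

View pics/s_lift2.png

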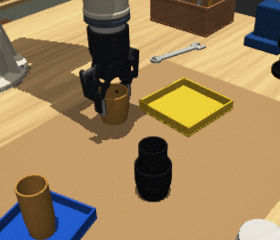

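The large cup is held and off the bench, and the force change matches its weight. I carry it to the yellow tray.

```bash
python3 - <<'E'
from h import *
b=np.load('est.npz')['yellow'][:2]; g=np.load('g.npy')
manip.line_to([g[0],g[1],.13],.12)
manip.line_to([*b,.13],.15)
manip.line_to([*b,.05],.1); manip.dwell(.3)
o=manip.get_obs(); print(o['wrist_force'],o['tool_pos'],'expect contact',g[2]+.004)
print(manip.line_to([*b,.021],.02,force_limit=4))
o=manip.get_obs(); print(o['wrist_force'],o['tool_pos'],o['gripper_width'],o['time'])
E
```

```text
[-0.58925939  0.96892183 -7.1237769 ] [0.51812759 0.20644898 0.05048149] expect contact 0.027437035533222673
True
[-0.72285497  0.17450675  6.68281879] [0.51779931 0.20637168 0.02746853] 0.7248813549841006 25.6583
```

Contact came exactly where predicted. I release, back off clear and check.

```bash
python3 - <<'E'
from h import *
hand.grip(1.0); manip.dwell(.2)
p=manip.get_obs()['tool_pos']; manip.line_to([p[0],p[1],.20],.08)
manip.move_ptp([.30,.25,.30],DOWN); manip.dwell(.5)
t=vision.grab_frame('top'); s=vision.grab_frame('scene')
for n,q,z,tr in(('small',(395.,205.),.104,'blue'),('large',(185.,228.),.069,'yellow')):
    m=blob(t,(12,120,20),(24,255,255),q); print(n,cv2.boundingRect(m),cast('top',m.reshape(-1,2),z-.03).mean(0),np.load('est.npz')[tr])
print(manip.get_obs()['time'])
save(np.vstack([t[100:340,90:470],s[80:360,60:440]]),'final')
E
```

```text
Traceback (most recent call last):
  File "h.py", line 19, in blob
    return max(cs,key=cv2.contourArea)
ValueError: max() iterable argument is empty
```

```bash
python3 - <<'E'
from h import *
t=vision.grab_frame('top'); s=vision.grab_frame('scene'); o=manip.get_obs()
print(o['time'],o['tool_pos'],o['wrist_force'])
save(np.vstack([t[100:340,90:470],s[80:360,60:440]]),'final')
E
```

```text
30.2083 [0.30001139 0.24999434 0.30001141] [-0.14331909 -0.93151837  0.47524742]
```

View pics/final.png

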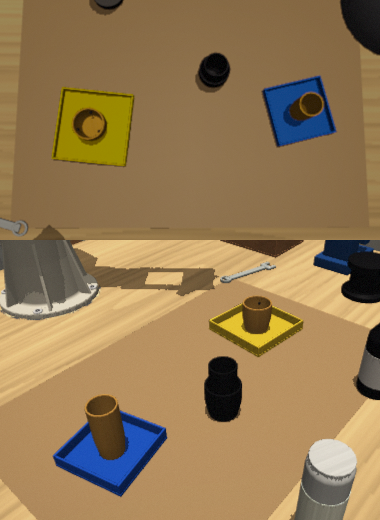

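Both views show each cup upright in its own tray, with the black pair untouched and the arm clear.

```bash
python3 -c "
from h import *
manip.job_done()"
```

```text
the job is handed in; nothing more can be done
```

I pulled the small brass cup straight up out of the large one and stood it in the blue tray. Then I gripped the large cup across the outside and stood it in the yellow tray. I handed the job in at about 30 s of the 64 s allowed.

- **Set-downs:** each cup was lowered at 20 mm/s until it touched. Contact came within 0.2 mm of the predicted height both times, so I saw no sign of slip in the grip.
- **Final pictures:** the top and scene views show both cups upright inside the right trays. The black pair is still standing, and the gripper was parked clear, about 0.3 m above the bench.
- **Failed check:** my automatic check of the final cup positions in the top view failed because the colour mask found nothing. The final placing was therefore confirmed by eye and by the contact heights, not by a measured position.

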